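# Lay out a trailer wheel bearing set in fitting order

### The arm

A 6-joint arm with a two-finger parallel gripper is mounted at the origin on the work surface. World frame = base frame: x ahead of the robot, y to its left, z up, the work surface at z = 0. Lengths are in m, angles in rad, forces in N, time in s.
With the tool pointing down it reaches from about 0.25 to 0.85 m from the base axis. Payload 12.5 kg.
Tool frame: the origin (TCP) lies at the very end of the fingers, on their centre line; the grasp point (between the pads) lies 19 mm behind it; z points along the fingers, y is the line along which they close (so a half turn about z gives the same grasp; the last joint's range is limited). The gripper opens to 93 mm and grips with 3 to 60 N. Pads are 15 mm wide; open, the fingers measure 128 mm over their backs; the gripper's body (75 mm by 188 mm) begins 65 mm behind the grasp point.
Start: joints at [-1.241, 0.351, 1.652, -0, 1.139, -0.085], TCP at [0.222, -0.503, 0.219] pointing down, gripper open.
Joint ranges: [-2.75, 2.75], [-0.79, 2.1], [0.01, 2.65], [-1.57, 4.71], [0.07, 3.14], [-2.87, 2.87]. Speed limits (rad/s): [2.22, 2.22, 2.79, 3.14, 3.14, 3.14].

### API

Orientations are given as a 3x3 rotation matrix whose columns are the frame's x, y, z axes.
In Python, from bench import env, jaws, kinematics, monitor, vision, ticket gives the robot as it stands. The module is installed in compiled form; this text tells all that it offers. Calls block until the motion is done:
- env.movep(position, orientation): joint-space move of the TCP to a pose.
- env.movel(position, ori=None, speed=0.15, f_stop=None): straight line of the TCP; ori=None keeps the orientation; speed is the mean speed in m/s. With f_stop (N) it stops when the force on the tool has changed by that much, and returns True; else False.
- env.set_joints(angles): joint-space move.
- jaws.grip(opening): finger opening in m; the grip force is fixed at half the most; returns when the fingers have stopped.
- env.pause(seconds).
- kinematics.ik(position, orientation): joint angles nearest the present ones, or None.
- monitor.get_obs(): the state.
- vision.get_image(name): name is "scene" or "top"; returns the picture (420x560x3 uint8, red, green, blue); there is no depth.
- vision.get_calibration(name): a dict with "fx", "fy", "cx", "cy" (pixels), "pose" (4x4, takes a point from camera to world coordinates). Camera axes: x right, y down, z forward; pixel columns grow to the right and rows downward; lengths in m; the calibration is good to about 2 mm. A picture is of the moment at which its call begins. get_calibration takes no time and is no camera call.
A pose or a line that the arm cannot do raises env.IKError and nothing moves.
- ticket.job_done(): hands the job in; it is judged then, once.
Trained networks look in the newest picture that a camera, given by its name, has taken for a name from the list of things; names that differ only in an ending like _2 or _b are one class to them, and where a whole thing is asked for, a point or a joint stands for the part that bears it (a point fixed in the world has none). Each returns a list of dicts, best first, with "p" (0 to 1); they miss things now and then, are a little off and sometimes report something else, mostly with a low value. They report only what shows in the picture. A call takes as long as a camera call. They do not tell look-alikes from the thing itself.
- vision.find_in(camera, query): "at" ([row, column] in pixels, amid what is visible of it).
- vision.cut_out(camera, query): "pixels" (420x560 bool, what is visible of it) and "at" ([row, column] in pixels, amid what is visible of it).
- vision.landmark_of(camera, query): "at" ([row, column] in pixels: a listed point, or the origin of a listed thing).
The state is a dict: "t": time; "joints": joint angles; "dq": joint speeds; "joint_torque": joint torques, N m; "eef_pos": TCP position; "tcp_rot": TCP orientation; "wrist_force": force on the tool from outside, world axes, zero at the start; "moment": the same for the moment, N m; "finger_gap": finger opening in m; "gripper_force": force on a finger pad.
Only numpy, scipy, OpenCV 4.12 (cv2) and the standard library are available. Lean on these libraries where they do the work, as an engineer would, in place of code of your own. Each camera call takes 0.05 s, during which the arm holds its last target. There are 200 camera calls.

### The job

Lay the loose wheel-bearing parts out on the mat in the order they go onto the axle, all in one straight line with the stub axle and the hub, which stay where they are: the large bearing midway between the stub axle and the hub; then, on the far side of the hub from the stub axle, the small bearing with the washer on top of it and the castle nut on top of the washer; and last in the line, beyond that stack, the dust cap. Leave about a thumb's width (25 mm) of clear mat between the hub's flange and the stack and between the stack and the cap. The grease seal and the grease tub are not wanted: leave them where they are.

Things in the scene. Friction and masses are not known exactly. Their poses are not given: they have to be found in the camera images.
- mat: Teal rubber mat, fixed, 380 (x) by 800 (y) by 3 mm, pale border line. Origin: centre of its underside, on the bench; x away from the robot, y to its left. Hub and stub axle stand on its line x = +45 mm; the row runs along that line (parallel to y). Loose parts start flat at about x = -112 mm. Grease tub, pliers and a screwdriver lie beyond x = 105 mm; nothing else is on the mat.
- hub: Trailer wheel hub, grey cast iron, standing nose up, fixed. Round flange 120 mm across (22 to 34 mm up) with four brass-coloured studs to 66 mm up on a 98 mm circle; nose tube 66 to 80 mm across, open at the top, 80 mm high overall. Origin: centre of its underside, z up; its yaw means nothing.
- stub_axle: Flanged stub axle, fixed: red square plate 90 x 90 x 12 mm flat on the mat, bright stepped steel spindle (58 mm across at most) standing on its middle, 148 mm high overall. Origin: centre of its underside, z up. Sides parallel to the mat's within 10 degrees. About 240 mm from the hub, left or right of it.
- bearing_large: Large tapered roller bearing (cone with its rollers), a steel ring 60 mm across, 35 mm bore, 20 mm high, dark steel cage and rollers, lying flat. Loose, 0.15 to 0.3 kg. Origin at the centre of its underside, z up.
- bearing_small: Small tapered roller bearing, a ring 45 mm across, 27 mm bore, 18 mm high, brass-coloured cage and dark rollers, lying flat. Loose, about 0.12 kg. Origin at the centre of its underside, z up.
- washer: Thick plain spindle washer, bright metal, 44 mm across, 27 mm bore, 6 mm thick, lying flat. Loose, 0.04 kg. Origin at the centre of its underside, z up.
- castle_nut: Castle nut, yellow zinc plated: hexagon 38 mm across flats (44 mm across corners), 16 mm high, with a slotted crown above it to 24 mm, crown up. Loose, about 0.13 kg. Origin at the centre of its underside, z up; its x axis is square to two of the flats (as are the directions 60 and 120 degrees from it).
- dust_cap: Dust (grease) cap, bright steel cup-shaped cap 48 mm across at its collar (10 to 14 mm up), 45 mm across below the collar and 43 mm above it, closed rounded top with a small boss, 35 mm high, standing open side down. Loose, 0.06 kg. Origin at the centre of its underside, z up.
- grease_seal: Grease seal, black rubber ring with a thin orange lip, 58 mm across, 10 mm thick, lying flat among the parts. Loose; not wanted. Origin at the centre of its underside.
- grease_tub: White grease tub with a blue band and a red lid, 74 mm across, 63 mm high, standing near the far edge of the mat. Loose, 0.4 kg; not wanted. Origin at the centre of its underside.
Mind the look-alikes: they are no part of the job. Several things have the shape of the bearing_large; the one meant has the colours described above. What is shaped like the dust_cap but blue is not meant.

How it is judged:
At the end, for the whole second after the job is handed in: All flat, at rest, within 15 mm of the hub-axle line: large bearing midway between hub and axle (about 15 mm); small bearing beyond the hub and cap beyond it, gaps 25 mm (15 mm either way); washer on small bearing, nut on washer, each centred within 10 mm; seal and tub within 15 mm of their starts (x of bearing_large in the frame of mat between 0.03 and 0.06 m and x of bearing_small in the frame of mat between 0.03 and 0.06 m and x of dust_cap in the frame of mat between 0.03 and 0.06 m and z of each of bearing_large, bearing_small, dust_cap in the frame of mat below 0.006 m and angle between each of bearing_large, bearing_small, washer, castle_nut, dust_cap's own z axis and vertical below 0.105 rad and linear speed of each of bearing_large, bearing_small, washer, castle_nut, dust_cap below 0.01 m/s and horizontal distance between bearing_large and hub between 0.102 and 0.138 m and horizontal distance between bearing_large and stub_axle between 0.102 and 0.138 m and horizontal distance between bearing_small and hub between 0.0925 and 0.1225 m and horizontal distance between bearing_small and stub_axle above 0.3 m and horizontal distance between washer and bearing_small below 0.01 m and z of washer in the frame of bearing_small between 0.0155 and 0.0205 m and horizontal distance between castle_nut and washer below 0.01 m and z of castle_nut in the frame of washer between 0.004 and 0.0085 m and horizontal distance between dust_cap and bearing_small between 0.0565 and 0.0865 m and horizontal distance between dust_cap and hub above 0.14 m and distance of each of grease_seal, grease_tub from where it was at the start of the episode below 0.015 m); the robot touches nothing.
It fails at once if the grease seal is shoved or carried more than 20 mm (distance of grease_seal from where it was at the start of the episode above 0.02 m).
It fails at once if the grease tub is shoved or carried more than 20 mm (distance of grease_tub from where it was at the start of the episode above 0.02 m).
It also fails if it takes over 131 s, if anything falls off the work surface, if the arm or the gripper's body presses on something with over 40 N, if the wrist force passes 120 N, or if a joint passes its speed limit or range.

## Working session

There is one attempt and no reset: what is moved stays moved. The work goes in short steps, each a Python script; the robot and the scene stay as the last script left them, time stands still between calls to the robot, and variables do not carry over. Pictures are saved under pics/ and viewed, at most 14 in all, crops included, and the job is handed in when it is done.

```bash
mkdir -p pics; python3 - <<'E'
from bench import env,jaws,kinematics,monitor,vision,ticket
import cv2
for c in("top","scene"):
    im=vision.get_image(c); cv2.imwrite(f"pics/{c}0.png",im[:,:,::-1])
    k=vision.get_calibration(c); print(c,k["fx"],k["fy"],k["cx"],k["cy"]); print(k["pose"].round(3) if hasattr(k["pose"],"round") else k["pose"])
for q in "mat hub stub_axle bearing_large bearing_small washer castle_nut dust_cap grease_seal grease_tub".split():
    print(q,[(round(float(d["p"]),2),[round(float(v)) for v in d["at"]]) for d in vision.landmark_of("top",q)])
o=monitor.get_obs();print(o["t"],o["tcp_rot"],o["eef_pos"])
E
```

```text
top 405.0359534706536 405.0359534706536 275.2987473428245 215.34740647184182
[[ 0.027 -0.994  0.109  0.4  ]
 [-1.    -0.027  0.006 -0.02 ]
 [-0.003 -0.109 -0.994  0.908]
 [ 0.     0.     0.     1.   ]]
scene 383.82008104032616 383.82008104032616 279.8313244237458 209.3936098378237
[[-0.616  0.647 -0.45   0.928]
 [ 0.788  0.495 -0.368  0.358]
 [-0.015 -0.581 -0.814  0.834]
 [ 0.     0.     0.     1.   ]]
mat [(0.82, [191, 261])]
hub [(0.96, [171, 203])]
stub_axle []
bearing_large [(0.78, [190, 366]), (0.66, [241, 329])]
bearing_small [(0.56, [246, 383])]
washer [(0.57, [238, 283])]
castle_nut [(0.83, [241, 231])]
dust_cap [(0.79, [241, 140]), (0.64, [309, 145])]
grease_seal [(0.72, [243, 182]), (0.55, [245, 382])]
grease_tub [(0.65, [127, 237])]
0.6 [[ 9.15203683e-01  4.02991586e-01 -8.79297647e-06]
 [ 4.02991586e-01 -9.15203682e-01  4.77068873e-05]
 [ 1.11781097e-05 -4.72050145e-05 -9.99999999e-01]] [ 0.22165664 -0.50330878  0.21861029]
```

View pics/top0.png

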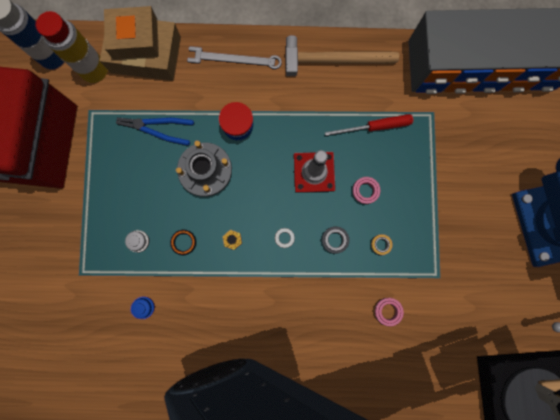

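View pics/scene0.png

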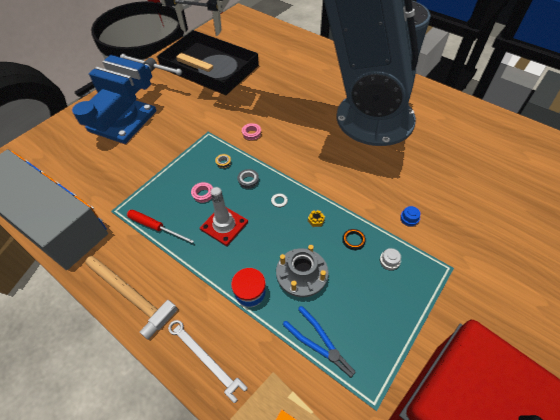

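The top view shows the loose parts in a row at image row ~241: cap at column 137, seal at 182, nut at 232, washer at 285, large bearing at 335 and small bearing at 382. The hub is at (170,203) and the stub axle's plate at (172,314).

- **bearing_large:** the candidates are grey (241,335), pink (190,366) and pink (312,390). The grey one fits, because it is steel with a dark cage.
- **dust_cap:** the candidates are bright (241,137) and blue (309,142). The bright steel one fits.
- **bearing_small:** this is the brass ring at (245,382). The black and orange ring at (243,182) is the seal.

The stub axle is on the right (-y), so the stack and the cap go to the left of the hub (+y).

```bash
cat > h.py <<'E'
from bench import env,jaws,kinematics,monitor,vision,ticket
import numpy as np,cv2
def world(cam,rc,z):
    k=vision.get_calibration(cam);P=np.array(k["pose"]);rc=np.atleast_2d(rc).astype(float)
    d=np.c_[(rc[:,1]-k["cx"])/k["fx"],(rc[:,0]-k["cy"])/k["fy"],np.ones(len(rc))]@P[:3,:3].T
    return (P[:3,3]+d*((z-P[2,3])/d[:,2])[:,None])[:,:2]
E
python3 - <<'E'
from h import *
im=vision.get_image("top");vision.get_image("scene")
cv2.imwrite("pics/crop1.png",cv2.resize(im[215:325,115:415,::-1],None,fx=2.6,fy=2.6,interpolation=cv2.INTER_CUBIC))
H=dict(hub=.04,bearing_large=.013,bearing_small=.012,washer=.006,castle_nut=.015,dust_cap=.018,grease_seal=.008)
for q,z in H.items():
  for c in("top","scene"):
    for d in vision.cut_out(c,q)[:3]:
        m=np.argwhere(d["pixels"]); ctr=m.mean(0)
        (x,y),_=cv2.minEnclosingCircle(m[:,::-1].astype(np.float32))
        print(q,c,round(float(d["p"]),2),ctr.round(1),len(m),world(c,ctr,z)[0].round(4),world(c,[y,x],z)[0].round(4))
print("hub lm",[(d["p"],world("top",d["at"],.003)) for d in vision.landmark_of("top","hub")[:1]],[(d["p"],world("scene",d["at"],.003)) for d in vision.landmark_of("scene","hub")[:1]])
print("stub lm",[(d["p"],world("scene",d["at"],.003)) for d in vision.landmark_of("scene","stub_axle")[:2]])
hsv=cv2.cvtColor(im,cv2.COLOR_RGB2HSV)
r=((hsv[...,0]<8)|(hsv[...,0]>172))&(hsv[...,1]>150); r[:145]=0;r[200:]=0;r[:,:280]=0;r[:,345:]=0
print("plate",cv2.minAreaRect(world("top",np.argwhere(r),.015).astype(np.float32)*1000))
t=((hsv[...,0]>80)&(hsv[...,0]<100)&(hsv[...,1]>100)).astype(np.uint8)
n,l,s,_=cv2.connectedComponentsWithStats(t);b=1+s[1:,4].argmax()
print("mat",cv2.minAreaRect(world("top",np.argwhere(l==b),.003).astype(np.float32)*1000))
E
```

```text
hub top 0.79 [168.9 204.2] 2307 [0.5921 0.1426] [0.5923 0.1433]
hub scene 0.81 [272.  301.3] 2023 [0.5967 0.1458] [0.5934 0.1439]
bearing_large top 0.93 [312.5 389.7] 427 [ 0.2926 -0.2685] [ 0.2938 -0.2672]
bearing_large top 0.87 [189.7 366.7] 407 [ 0.5605 -0.2179] [ 0.5596 -0.217 ]
bearing_large top 0.86 [239.2 335.2] 356 [ 0.448  -0.1489] [ 0.4473 -0.149 ]
bearing_large scene 0.71 [131.3 250.8] 229 [ 0.2954 -0.2662] [ 0.294  -0.2671]
bearing_large scene 0.58 [191.8 201.5] 342 [ 0.5571 -0.2191] [ 0.5561 -0.2204]
bearing_large scene 0.5 [178.5 247.2] 295 [ 0.4456 -0.1509] [ 0.4445 -0.1517]
bearing_small top 0.57 [244.2 382.1] 233 [ 0.4397 -0.2524] [ 0.4397 -0.2518]
bearing_small top 0.56 [197.5 261. ] 50225 [0.5367 0.0179] [0.5311 0.0212]
bearing_small scene 0.48 [160.6 222.3] 156 [ 0.4377 -0.2534] [ 0.4381 -0.2531]
bearing_small scene 0.22 [220.5 222.2] 1361 [ 0.5915 -0.1101] [ 0.5858 -0.1234]
washer top 0.61 [237.3 284.1] 229 [ 0.4495 -0.036 ] [ 0.449  -0.0366]
washer scene 0.59 [200.2 278.7] 140 [ 0.4478 -0.0373] [ 0.4472 -0.038 ]
castle_nut top 0.81 [239.9 232.1] 271 [0.4401 0.07
[... 239 characters left out ...]
e 0.85 [216.1 409.8] 332 [0.2904 0.2669] [0.2907 0.2666]
dust_cap scene 0.53 [259.3 390.1] 334 [0.432  0.2875] [0.4317 0.2878]
dust_cap scene 0.24 [239.1 350.8] 170 [0.4409 0.1837] [0.4357 0.1854]
grease_seal top 0.9 [241.8 183.1] 328 [0.4334 0.1878] [0.4327 0.1874]
grease_seal top 0.73 [172.2 313.8] 1539 [ 0.5984 -0.0995] [ 0.5998 -0.0999]
hub lm [(0.78, array([[0.5998442 , 0.14362581]]))] [(0.71, array([[0.58271874, 0.13919234]]))]
stub lm [(0.71, array([[ 0.59407895, -0.10451997]]))]
plate ((597.7542724609375, -99.13200378417969), (88.62138366699219, 87.18384552001953), 3.3521790504455566)
mat ((551.9552612304688, 22.0352783203125), (353.4981994628906, 769.3732299804688), 1.1728435754776)
```

View pics/crop1.png

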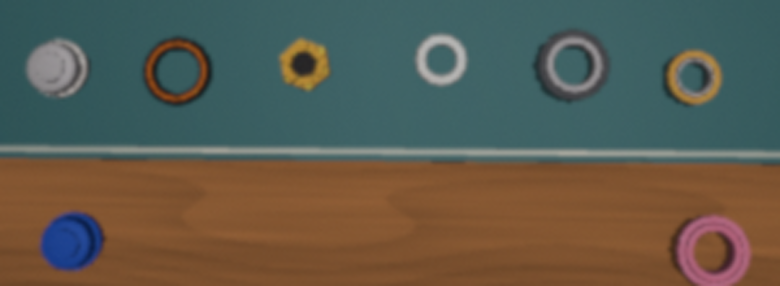

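The crop confirms the picks: steel ring, brass ring, washer, yellow nut and bright cap, with the black/orange seal left alone. I'll estimate the nut's yaw and place the large bearing first.

```bash
cat >> h.py <<'E'
hub=np.array([.5942,.1430]);stub=np.array([.5982,-.0985]);u=(hub-stub)/np.linalg.norm(hub-stub)
MID=(hub+stub)/2;STACK=hub+.1075*u;CAP=STACK+.0715*u
def R(a=0.):  # tool down, closing line at angle a from world x
    c,s=np.cos(a),np.sin(a);return np.array([[-s,c,0],[c,s,0],[0,0,-1.]])
def pick(p,z,op,a=0.,hi=.2):
    env.movep([*p,hi],R(a)); jaws.grip(op); env.movel([*p,z],speed=.15); jaws.grip(0.); o=monitor.get_obs()
    print("gap",round(o["finger_gap"],4),"f",o["gripper_force"]); env.movel([*p,.22],speed=.2); o=monitor.get_obs();print("lifted gap",round(o["finger_gap"],4),"t",o["t"])
def place(p,z,op,a=0.):
    env.movep([*p,.22],R(a)); env.movel([*p,z+.03],speed=.2); print("hit",env.movel([*p,z],speed=.04,f_stop=8)); jaws.grip(op); env.movel([*p,.2],speed=.2)
    o=monitor.get_obs();print("t",o["t"],"F",np.round(o["wrist_force"],1))
E
python3 - <<'E'
from h import *
im=vision.get_image("top")
S=6;c=im[220:262,210:256];b=cv2.resize(c,None,fx=S,fy=S,interpolation=cv2.INTER_CUBIC)
h=cv2.cvtColor(b,cv2.COLOR_RGB2HSV);m=((h[...,0]>12)&(h[...,0]<35)&(h[...,1]>110)).astype(np.uint8)
k,_=cv2.findContours(m,cv2.RETR_EXTERNAL,cv2.CHAIN_APPROX_NONE);k=max(k,key=cv2.contourArea)
px=k[:,0].astype(float)/S;w=world("top",np.c_[px[:,1]+220,px[:,0]+210],.013)*1000
w-=w.mean(0);r=np.hypot(*w.T);th=np.arctan2(w[:,1],w[:,0])
from scipy.optimize import curve_fit
print("r",r.min(),r.max());F=(r*np.exp(-6j*th)).mean();print("corner angle deg mod60",-np.degrees(np.angle(F))/6,abs(F))
wd=[(np.ptp(w@[np.cos(a),np.sin(a)]).round(1)) for a in np.radians(range(-30,31,5))];print(wd)
cv2.imwrite("pics/nut.png",b[:,:,::-1])
pick([.4463,-.150],.007,.085); place(MID,.008,.08)
E
```

```text
r 18.67030177687618 21.582020898581355
corner angle deg mod60 12.600220229469803 1.4080412569396314
[np.float64(40.7), np.float64(39.5), np.float64(38.5), np.float64(39.1), np.float64(40.2), np.float64(41.2), np.float64(41.8), np.float64(42.4), np.float64(42.7), np.float64(42.7), np.float64(42.4), np.float64(41.9), np.float64(41.3)]
gap 0.0597 f 30.000760350376368
lifted gap 0.0595 t 6.75
hit False
t 11.2917 F [-0.8  1.6  0.6]
```

View pics/nut.png

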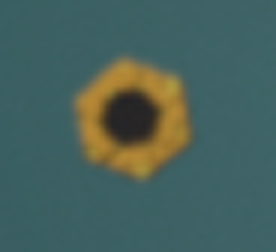

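The nut's corner points about 12° off +x, so its flats face about -18°. The large bearing was gripped at 59.7 mm as expected. Next are the small bearing and the washer.

```bash
python3 - <<'E'
from h import *
pick([.4388,-.2526],.007,.07); place(STACK,.008,.062)
pick([.4485,-.037],.005,.07); 
im=vision.get_image("top");vision.get_image("scene")
for c in("top","scene"):
  for q,z in(("bearing_small",.012),("bearing_large",.013)):
    print(c,q,[(round(float(d["p"]),2),world(c,np.argwhere(d["pixels"]).mean(0),z)[0].round(4)) for d in vision.cut_out(c,q)[:4]])
print(MID,STACK,CAP)
cv2.imwrite("pics/s2.png",im[:,:,::-1])
E
```

```text
gap 0.0441 f 30.00060693360865
lifted gap 0.0443 t 16.1333
hit False
t 21.6417 F [ 0.1 -0.6 -1.3]
gap 0.0421 f 30.000796001404524
lifted gap 0.0422 t 26.525
top bearing_small [(0.67, array([0.5925, 0.2556]))]
top bearing_large [(0.75, array([ 0.5625, -0.23  ])), (0.67, array([ 0.2948, -0.2681]))]
scene bearing_small [(0.76, array([0.5896, 0.2499]))]
scene bearing_large [(0.74, array([ 0.5584, -0.2205])), (0.57, array([0.5951, 0.0218]))]
[0.5962  0.02225] [0.59241971 0.25048526] [0.5912356  0.32197545]
```

View pics/s2.png

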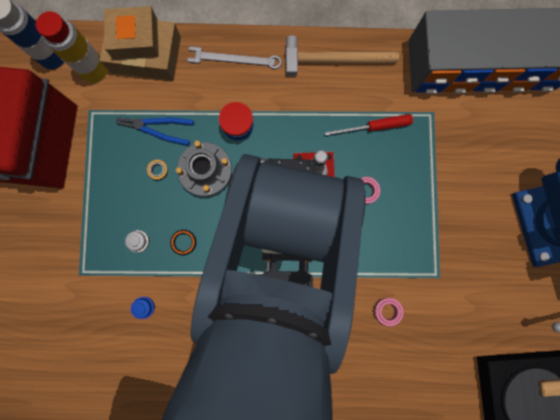

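The top view shows the small bearing at (170,157), left of the hub and on the row. The arm hides the middle. The washer's grip read slightly under 44 mm, so I'll check how it sits in the jaws before lowering it.

```bash
python3 - <<'E'
from h import *
env.movep([*STACK,.12],R()); env.movel([*STACK,.05],speed=.15)
im=vision.get_image("scene");t=vision.get_image("top")
for c in("top","scene"):
  for q,z in(("washer",.05),("bearing_small",.012)): print(c,q,[(round(float(d["p"]),2),d["at"],world(c,d["at"],z)[0].round(4)) for d in vision.cut_out(c,q)[:3]])
cv2.imwrite("pics/s3.png",cv2.resize(im[200:340,260:460,::-1],None,fx=4,fy=4,interpolation=cv2.INTER_CUBIC))
E
```

```text
top washer [(0.54, [175.6, 165.5], array([0.573 , 0.2235]))]
top bearing_small [(0.48, [172.4, 165.0], array([0.588 , 0.2358]))]
scene washer [(0.61, [242.2, 256.4], array([0.6031, 0.0183]))]
scene bearing_small []
```

View pics/s3.png

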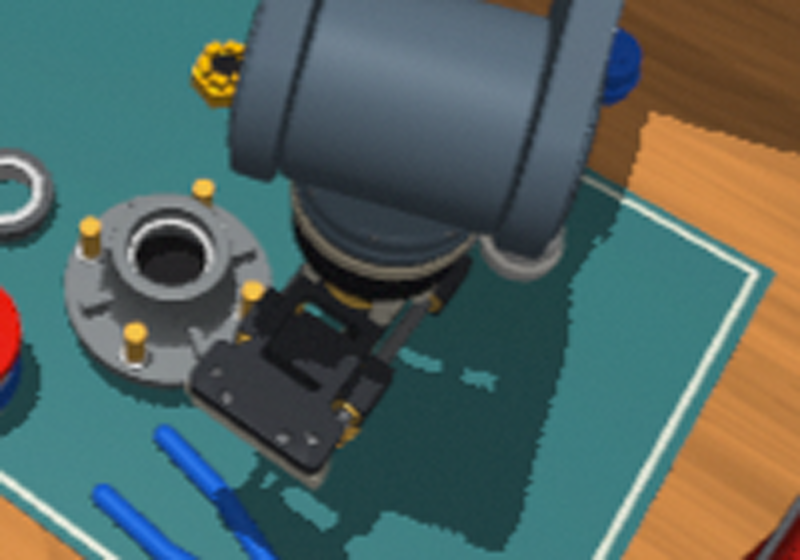

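The gripper hides the washer from the camera, so I'll lower it and check from above afterwards, while fetching the nut.

```bash
python3 - <<'E'
from h import *
place(STACK,.0245,.062)
pick([.4402,.0788],.008,.065,np.radians(-18))
im=vision.get_image("scene");t=vision.get_image("top")
for c in("top","scene"):
  for q,z in(("washer",.026),("bearing_small",.012)): print(c,q,[(round(float(d["p"]),2),d["at"],world(c,np.argwhere(d["pixels"]).mean(0),z)[0].round(4)) for d in vision.cut_out(c,q)[:3]])
f=lambda a:cv2.resize(a[...,::-1],(390,390),interpolation=cv2.INTER_CUBIC)
cv2.imwrite("pics/s4.png",np.hstack([f(im[220:320,290:390]),f(t[130:210,110:190])]))
E
```

```text
hit False
t 33.2 F [-0.  -0.6  0.6]
gap 0.0375 f 29.998472034931183
lifted gap 0.0374 t 37.625
top washer [(0.51, [164.4, 156.7], array([0.5991, 0.2505]))]
top bearing_small []
scene washer [(0.46, [295.1, 341.1], array([0.5918, 0.2492]))]
scene bearing_small [(0.41, [295.6, 339.2], array([0.5909, 0.2469]))]
```

View pics/s4.png

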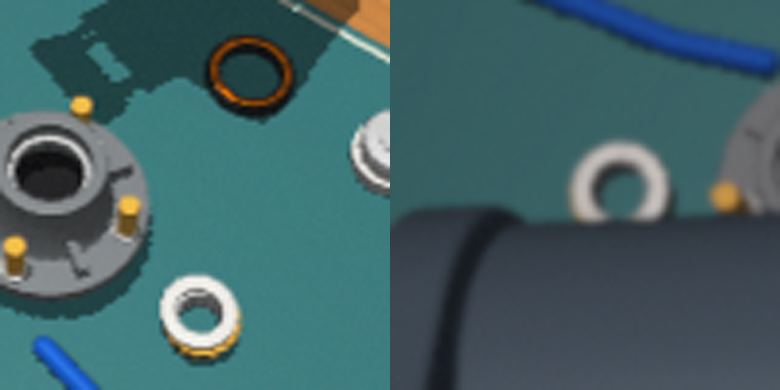

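The washer sits squarely on the small bearing, at about (300,340) in the scene picture. Next come the nut and then the cap.

```bash
python3 - <<'E'
from h import *
place(STACK,.033,.062)
pick([.4325,.287],.007,.07); place(CAP,.008,.065)
env.set_joints([-1.241, 0.351, 1.652, 0, 1.139, -0.085])
im=vision.get_image("scene");t=vision.get_image("top")
H=dict(bearing_large=.013,washer=.027,castle_nut=.042,dust_cap=.018,grease_seal=.008)
for c in("top","scene"):
  for q,z in H.items(): print(c,q,[(round(float(d["p"]),2),world(c,np.argwhere(d["pixels"]).mean(0),z)[0].round(4)) for d in vision.cut_out(c,q)[:4]])
print(monitor.get_obs()["t"],MID,STACK,CAP)
f=lambda a:cv2.resize(a[...,::-1],(390,390),interpolation=cv2.INTER_CUBIC)
cv2.imwrite("pics/s5.png",np.hstack([f(im[190:370,220:400]),f(t[110:290,100:280])]))
E
```

```text
hit False
t 42.2833 F [-0.3  0.1 -0.2]
gap 0.0466 f 30.00077784061432
lifted gap 0.0464 t 46.5667
hit False
t 50.875 F [-0.5  0.5 -0.5]
top bearing_large [(0.93, array([ 0.5606, -0.2179])), (0.82, array([ 0.2954, -0.2675])), (0.7, array([0.5987, 0.0225]))]
top washer []
top castle_nut [(0.86, array([0.5919, 0.2493])), (0.69, array([0.5919, 0.1425]))]
top dust_cap [(0.92, array([0.2891, 0.2664])), (0.63, array([0.591, 0.322])), (0.39, array([0.711 , 0.0791]))]
top grease_seal [(0.84, array([0.4321, 0.1882]))]
scene bearing_large [(0.95, array([0.5941, 0.0218])), (0.79, array([ 0.2953, -0.267 ])), (0.6, array([ 0.5593, -0.22  ]))]
scene washer [(0.57, array([0.602 , 0.2679])), (0.3, array([0.4416, 0.189 ]))]
scene castle_nut [(0.72, array([0.5941, 0.2501])), (0.36, array([ 0.6021, -0.0936]))]
scene dust_cap [(0.82, array([0.2905, 0.2672])), (0.6, array([0.5918, 0.3207]))]
scene grease_seal [(0.76, array([0.431 , 0.1855])), (0.57, array([0.5809, 0.2455])), (0.54, array([0.6881, 0.0612]))]
54.6417 [0.5962  0.02225] [0.59241971 0.25048526] [0.5912356  0.32197545]
```

View pics/s5.png

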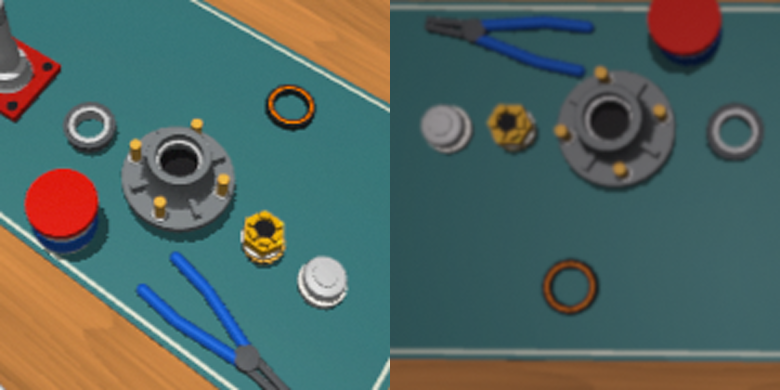

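Everything is in line, and the seal and tub haven't moved. I'll take one close look at the stack before handing in.

```bash
python3 - <<'E'
from h import *
im=vision.get_image("scene");t=vision.get_image("top")
f=lambda a:cv2.resize(a[...,::-1],(390,390),interpolation=cv2.INTER_CUBIC)
cv2.imwrite("pics/s6.png",np.hstack([f(im[275:325,317:367]),f(t[145:195,132:182])]))
E
```

```text
(no output)
```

View pics/s6.png

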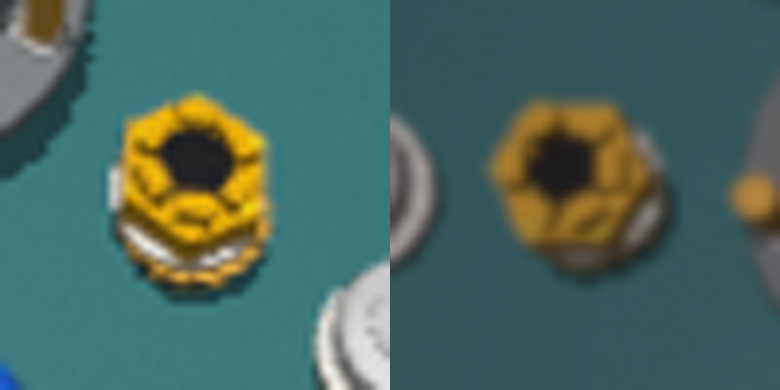

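The nut lies flat and centred on the washer, and the washer sits on the small bearing.

```bash
python3 -c "
from h import *
print(ticket.job_done())"
```

```text
the job is handed in; nothing more can be done
None
```

I handed the job in after about 55 s of robot time: the large bearing, the stack and the dust cap stood in line with the hub and axle, measured within a few millimetres of target, with the seal and tub undisturbed; the result was not reported back.

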